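# Hold the sprung bin lid just below its balance point

## Robot

A 6-joint arm with a two-finger parallel gripper is mounted at the origin on the work surface; the furniture and walls round the work are solid. World frame = base frame: x ahead of the robot, y to its left, z up, the work surface at z = 0. Lengths are in m, angles in rad, forces in N, time in s.
With the tool pointing down it reaches from about 0.35 to 0.85 m from the base axis. Payload 8.1 kg.
Tool frame: the origin (TCP) lies on the front face of the gripper's body, between the roots of the fingers; the fingertips stand 84 mm ahead of it and the grasp point (between the pads) lies 65 mm ahead of it; x points along the fingers, y is the direction in which the jaws open and shut, and the axes are right-handed (so a half turn about x gives the same grasp; the last joint's range is limited). The gripper opens to 93 mm and grips with 3 to 60 N. Pads are 15 mm wide; open, the fingers measure 128 mm over their backs; the gripper's body (75 mm by 188 mm) begins 65 mm behind the grasp point.
Start: joints at [-1.361, 0.13, 1.488, -0, 1.523, -0.085], TCP at [0.174, -0.574, 0.303] pointing down, gripper open.
Joint ranges: [-2.96, 2.96], [-0.89, 2.26], [0.02, 2.5], [-1.34, 4.48], [0, 2.73], [-2.66, 2.66]. Speed limits (rad/s): [2.39, 2.39, 2.79, 3.14, 3.14, 3.14].

## Interface

Orientations are given as [roll, pitch, yaw] about the fixed x, y, z axes, in that order (R = Rz(yaw) Ry(pitch) Rx(roll)).
In Python, from plant import get_state, cams, job gives the robot as it stands.
- The arm moves only by the tool drive_tool, never from a script. Its argument "increments" is a list of rows, each an object of numbers: "jaw": the gripper's target within -1 to 1 (fully open at 1, half-way at 0, shut at -1); "dx", "dy", "dz": the shift along the world's x, y, z each as a share of 20 cm, from -1 to 1; "yaw": the turn about the world's z as a share of 180 degrees, from -1 to 1. A call has 1 to 20 rows; each row is the pose to reach, as a shift and turn from the pose commanded when the call began, turning the shorter way round; what a row does not reach only later rows make up. A row lasts 1/8 s, in which the tool goes at most 62.5 mm and 10.7 degrees, less where a joint would pass 70% of its speed; a pose out of reach is approached as far as the arm can. A call with a number of a shift or a turn outside -1 to 1 is refused whole. A call with a gripper value outside its range is refused whole. The fingers move at their own pace and stop on an object; "grip_force" is the grip in N (left out, the last holds). Time passes only in rows, so rows that repeat a pose let the fingers close. It gives the time, the measured TCP pose, the force and the opening at its end, in the units of the state.
- get_state(): the state, without advancing time (a new reading comes with each control period).
- cams.capture(name): name is "scene" or "side" or "wrist"; returns a dict with "frame" (420x560x3 uint8, blue, green, red), "vfov" (degrees; the focal length in pixels is half the picture's height over the tangent of half this angle, whatever the lens; pixels are square), "cx", "cy" (the principal point, pixels), "origin" and "attitude" of the camera in the world. Camera axes: x right, y up, looking along -z (the intrinsics and any distortion apply to the point x, -y, -z); pixel columns grow to the right and rows downward; lengths in m; the calibration is good to about 2 mm. A picture is of the moment at which its call begins. There is no depth.
- job.sign_off(): hands the job in, once; it reports no verdict.
The state is a dict: "time": time; "joints": joint angles; "dq": joint speeds; "effort": joint torques, N m; "position": TCP position; "eef_rot": TCP orientation; "wrist_force": force on the tool from outside, world axes, zero at the start; "torque": the same for the moment, N m; "grip_width": opening from 0.0 (shut) to 1.0 (fully open).
Only numpy, scipy, OpenCV 4.12 (cv2) and the standard library are available. Lean on these libraries where they do the work, as an engineer would, in place of code of your own. Each camera call takes 0.05 s, during which the arm holds its last target.

## Task

The spring of the steel parts bin's lid is to be adjusted. First take the tape measure off the shut lid and stand it upright on the bench, clear of the bin. Then raise the lid by its handle past its balance point, without letting it swing right up to its stop, bring it back down and finish while still holding it steady about ten degrees below the balance point, where it would fall shut if let go; leave the flux tin and the capacitor alone.

Things in the scene. Friction and masses are not known exactly. Their poses are not given: they have to be found in the camera images.
- bin: Grey sheet-steel parts bin fixed to the bench, 160 mm deep (its x) by 220 mm wide (its y), 90 mm high, a screw ear on each side (24 mm out), hinged lid on top (4 mm plate, 172 x 226 mm, 0.95 kg, its top 96 mm above the bench when shut). Origin: centre of its underside. Its x axis points from the handle side to the hinge side (away from the robot, turned by up to 0.3 rad), z up.
- lid (a joint): Hinge angle of the lid, rad: 0 shut (level), grows as the handle side rises, stop at 1.45. A hinge spring helps to lift it: it balances at 1.00 rad (57 degrees); below that it falls shut by itself, above that it swings up to the stop. 2 N at the handle holds it at any angle. Hardly any friction: it does not stay where it is left.
- handle (a point): Middle of the lid's handle: round steel bar 10 mm thick, 120 mm long, parallel to the hinge (bin's y), a 10 mm rod at each end carrying it, 38 mm free gap between bar and lid edge. It lies in the lid's plane, 215 mm from the hinge axis, and moves on an arc about it; lid shut, it is 92 mm above the bench, nothing under it. Site axes turn with the lid.
- hinge (a point): Middle of the hinge axis, at the bin's far top edge, 85 mm behind the bin's centre and 92 mm above the bench. The hinge axis is the bin's y axis.
- tape_measure: Tape measure standing upright on the lid, 33 mm thick (its x) by 70 mm (its y) by 61 mm high, 0.15 to 0.3 kg. Origin: centre of its underside, z up. Grip it across its 33 mm thickness.
- flux_tin: Round tin, 65 mm across, 33 mm high, standing on the bench to the left; a bystander. Origin: centre of its underside.
- capacitor: Round can, 35 mm across, 66 mm high, standing on the bench to the right; a bystander. Origin: centre of its underside.

How it is judged:
By the outcome, as a careful person would: the job done as asked, in the order asked, and still so for the second after the job is handed in, while the arm keeps its last pose, push and grip.
It also fails if it takes over 64 s, if anything falls off the work surface, if the arm or the gripper's body presses on something with over 40 N, if the wrist force passes 120 N, or if a joint passes its speed limit or range.

## Working session

There is one attempt and no reset: what is moved stays moved. The work goes in short steps, Python scripts to look and compute and a tool call to move; the robot and the scene stay as the last step left them, time stands still between calls to the robot, and variables do not carry over. Pictures are saved under pics/ and viewed, and the job is handed in when it is done.

Besides the shell and the picture viewer there is one more tool, called after "Request:" in YAML: its name, and indented under it one key for each argument. drive_tool: Moves the arm, as the interface text tells. Its arguments: {"type":"object","properties":{"increments":{"type":"array"},"grip_force":{"type":"number"}},"required":["increments"]}

```bash
mkdir -p pics; ls; cat > h.py <<'E'
import numpy as np,cv2
from plant import get_state,cams,job
def cap(n,fn):
    c=cams.capture(n); cv2.imwrite('pics/'+fn,c['frame']); return c
E
python3 - <<'E'
from h import *
print(get_state())
for n in ['scene','side','wrist']:
    c=cap(n,n+'0.png'); print(n,{k:v for k,v in c.items() if k!='frame'})
E
```

```text
pics
{'time': 0.0, 'joints': array([-1.36140322e+00,  1.31143309e-01,  1.48927168e+00,  3.62721789e-06,
        1.52300524e+00, -8.54120544e-02]), 'dq': array([-2.13066162e-04, -1.38515828e-03,  6.83375542e-04, -1.27807532e-03,
       -8.74404622e-05,  1.18179389e-03]), 'effort': array([-1.16749641e-03, -5.59854662e+01, -4.91756809e+01,  7.65550719e-02,
        3.55981768e-02, -1.16936130e-04]), 'position': array([ 0.17426075, -0.57370217,  0.30170215]), 'eef_rot': array([-1.65819065,  1.56896874,  1.77820699]), 'wrist_force': array([-0.29229824,  0.93371313,  0.33132458]), 'torque': array([-0.02147989, -0.04511957,  0.01816646]), 'grip_width': 0.9967160505824469}
scene {'vfov': 44.81514760770959, 'cx': 281.0023693021592, 'cy': 210.4124207847528, 'origin': array([ 0.06220897, -0.96048116,  1.24875178]), 'attitude': array([ 0.69026855,  0.01418021, -0.58989772])}
side {'vfov': 57.323549778800604, 'cx': 283.8800548410172, 'cy': 211.44904276855536, 'origin': array([ 0.22869631, -1.07795288,  0.66510674]), 'attitude': array([ 1.04619852,  0.00533539, -0.38592793])}
wrist {'vfov': 63.65535819897556, 'cx': 281.61375223963375, 'cy': 210.20966575386217, 'origin': array([ 0.25185426, -0.55069698,  0.3843082 ]), 'attitude': array([-2.90548202e-01,  7.77011829e-04, -1.27507105e+00])}
```

View pics/scene0.png

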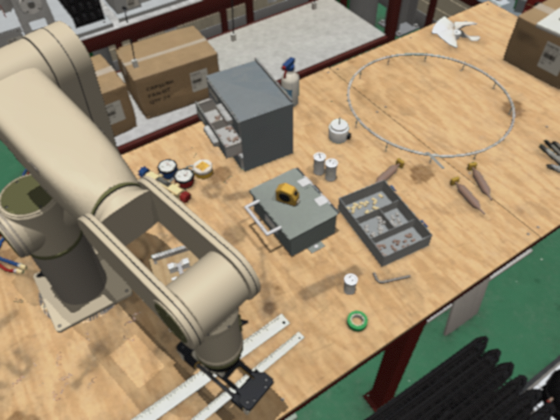

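View pics/side0.png

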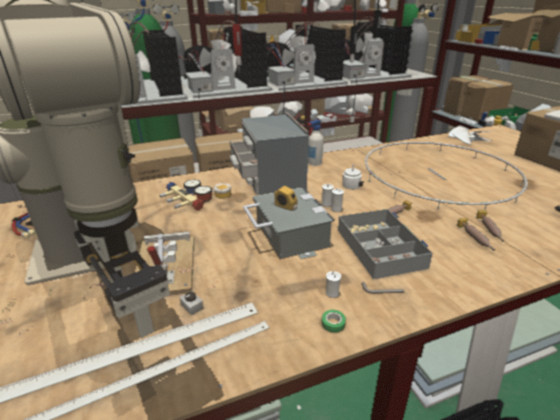

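View pics/wrist0.png

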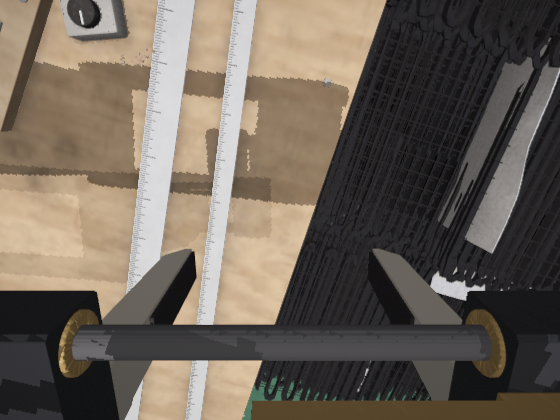

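```bash
cat >> h.py <<'E'
from scipy.spatial.transform import Rotation as Ro
def K(c):
    h,w=c['frame'].shape[:2]; return (h/2)/np.tan(np.radians(c['vfov'])/2)
def ray(c,u,v):
    f=K(c); d=np.array([(u-c['cx'])/f,-(v-c['cy'])/f,-1.])
    return Ro.from_euler('xyz',c['attitude']).apply(d)
def onz(c,u,v,z):
    d=ray(c,u,v); o=c['origin']; return o+d*(z-o[2])/d[2]
def proj(c,p):
    q=Ro.from_euler('xyz',c['attitude']).inv().apply(np.asarray(p)-c['origin']); f=K(c)
    return c['cx']+f*q[...,0]/-q[...,2], c['cy']-f*q[...,1]/-q[...,2]
def crop(c,u0,u1,v0,v1,s,fn):
    cv2.imwrite('pics/'+fn,cv2.resize(c['frame'][v0:v1,u0:u1],None,fx=s,fy=s,interpolation=cv2.INTER_CUBIC))
E
python3 - <<'E'
from h import *
c=cams.capture('scene'); crop(c,190,390,140,300,4,'sc1.png')
c=cams.capture('side'); crop(c,190,390,160,310,4,'si1.png')
E
```

```text
(no output)
```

View pics/sc1.png

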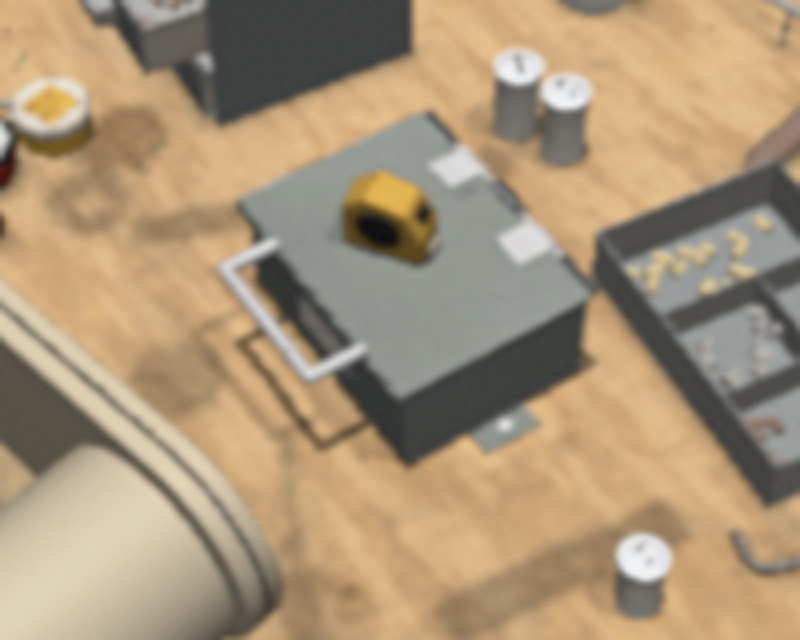

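View pics/si1.png

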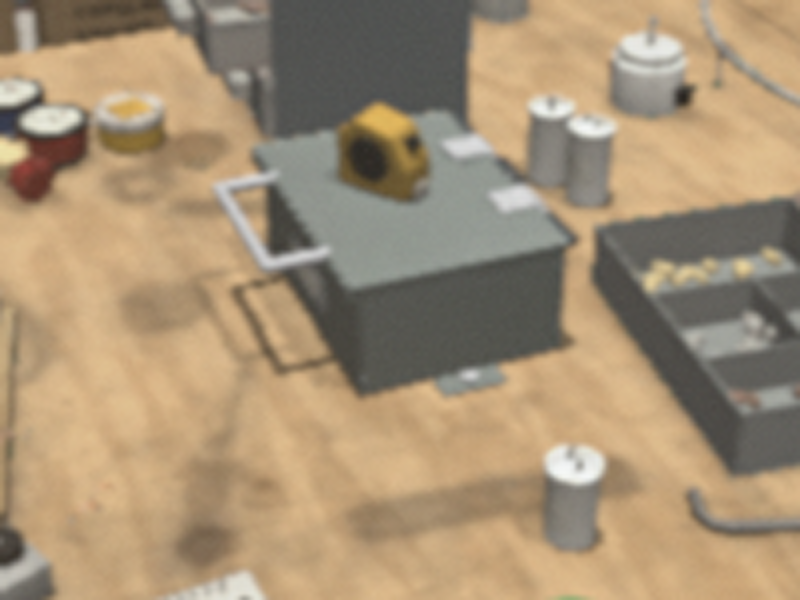

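```bash
python3 - <<'E'
from h import *
S=cams.capture('scene');D=cams.capture('side')
a=lambda x,y:(190+x/4,140+y/4); b=lambda x,y:(190+x/4,160+y/4)
P=[onz(S,*a(*p),.096) for p in [(240,205),(430,115),(592,292),(402,397)]]
Q=[onz(D,*b(*p),.096) for p in [(255,148),(447,112),(577,238),(358,290)]]
for X in (P,Q):
    X=np.array(X);print(X.round(4).tolist(), X.mean(0).round(4));
    print('yaw',[np.arctan2(*(X[j]-X[i])[1::-1]).round(3) for i,j in ((0,1),(3,2))],'y', [np.arctan2(-(X[j]-X[i])[0],(X[j]-X[i])[1]).round(3) for i,j in ((3,0),(2,1))],[np.linalg.norm(X[i]-X[i-1]).round(3) for i in range(4)])
print('handle',[onz(S,*a(*p),.092).round(4) for p in [(224,270),(310,377)]],[onz(D,*b(*p),.092).round(4) for p in [(219,188),(266,266)]])
# cans
print('cap',onz(S,*a(645,557),.066),onz(D,*b(575,467),.066))
print('tin',onz(S,*a(52,103),.033),onz(D,*b(131,108),.033))
def tri(p,q):
    d1=ray(S,*a(*p));d2=ray(D,*b(*q)); A=np.c_[d1,-d2]; t=np.linalg.lstsq(A,D['origin']-S['origin'],rcond=None)[0]
    x=S['origin']+t[0]*d1;y=D['origin']+t[1]*d2; return ((x+y)/2).round(4),np.linalg.norm(x-y).round(4)
print('tape bottoms corner',onz(S,*a(415,264),.096),onz(D,*b(413,200),.096),'left', onz(S,*a(348,242),.096),onz(D,*b(344,182),.096))
print('top', tri((382,172),(376,102)))
E
```

```text
[[0.5426, -0.0444, 0.096], [0.7156, -0.0484, 0.096], [0.7099, -0.2625, 0.096], [0.5418, -0.2625, 0.096]] [ 0.6275 -0.1544  0.096 ]
yaw [np.float64(-0.023), np.float64(-0.0)] y [np.float64(-0.003), np.float64(-0.027)] [np.float64(0.218), np.float64(0.173), np.float64(0.214), np.float64(0.168)]
[[0.5424, -0.0443, 0.096], [0.7088, -0.0451, 0.096], [0.7114, -0.2634, 0.096], [0.5424, -0.2663, 0.096]] [ 0.6262 -0.1548  0.096 ]
yaw [np.float64(-0.004), np.float64(0.017)] y [np.float64(-0.0), np.float64(0.012)] [np.float64(0.222), np.float64(0.166), np.float64(0.218), np.float64(0.169)]
handle [array([ 0.5007, -0.0895,  0.092 ]), array([ 0.4996, -0.2087,  0.092 ])] [array([ 0.4989, -0.0884,  0.092 ]), array([ 0.4965, -0.2076,  0.092 ])]
cap [ 0.61397829 -0.44749462  0.066     ] [ 0.60812034 -0.45412386  0.066     ]
tin [0.4989524  0.19245025 0.033     ] [0.496046   0.18956952 0.033     ]
tape bottoms corner [ 0.61868559 -0.16753018  0.096     ] [ 0.62505923 -0.1684372   0.096     ] left [ 0.58970363 -0.12161966  0.096     ] [ 0.58756034 -0.12300999  0.096     ]
top (array([ 0.6146, -0.1275,  0.1614]), np.float64(0.0044))
```

```bash
python3 - <<'E'
from h import *
S=cams.capture('scene');D=cams.capture('side')
s=get_state();R=Ro.from_euler('xyz',s['eef_rot']).as_matrix();print(R.round(3))
W=cams.capture('wrist');print(R.T@(W['origin']-s['position']),'look',ray(W,W['cx'],W['cy']))
print('jawdir deg',np.degrees(np.arctan2(R[1,1],R[0,1])))
for p in [(0.47,-0.40,0),(.45,-.45,0),(.5,-.38,0),(.5,-.38,.06)]: print(p,proj(S,p),proj(D,p))
print('cab',onz(S,190+220/4,140+122/4,0),onz(S,190+410/4,140+48/4,0))
E
```

```text
[[-0.     0.291 -0.957]
 [ 0.    -0.957 -0.291]
 [-1.    -0.     0.   ]]
[-0.08252196  0.00035561 -0.08096574] look [-0.27395399 -0.08419181 -0.9580506 ]
jawdir deg -73.110149865323
(0.47, -0.4, 0) (np.float64(297.2578827142789), np.float64(305.0387993290756)) (np.float64(272.5854113103701), np.float64(298.1897161059904))
(0.45, -0.45, 0) (np.float64(301.8188267053665), np.float64(322.4279700786827)) (np.float64(272.12957778284914), np.float64(314.03911653920875))
(0.5, -0.38, 0) (np.float64(301.95244249003866), np.float64(294.4132372839811)) (np.float64(280.81635264908704), np.float64(290.0278551972408))
(0.5, -0.38, 0.06) (np.float64(302.3412096863696), np.float64(283.11663144268385)) (np.float64(280.59025610985714), np.float64(271.5352204693049))
cab [0.61814627 0.12223258 0.        ] [0.80243664 0.10456841 0.        ]
```

Request:
drive_tool:
  increments:
    - {"jaw":1,"dx":0.25,"dy":0.25,"yaw":0.05}
    - {"jaw":1,"dx":0.5,"dy":0.5,"yaw":0.09}
    - {"jaw":1,"dx":0.75,"dy":0.75,"yaw":0.13}
    - {"jaw":1,"dx":1,"dy":1,"yaw":0.17}

```text
invalid input
```

Request:
drive_tool:
  increments:
    - {"jaw":1,"dx":0.25,"dy":0.25,"yaw":0.05}
    - {"jaw":1,"dx":0.5,"dy":0.5,"yaw":0.09}
    - {"jaw":1,"dx":0.75,"dy":0.75,"yaw":0.14}
    - {"jaw":1,"dx":1,"dy":1,"yaw":0.18}
    - {"jaw":1,"dx":1,"dy":1.1,"yaw":0.18}
    - {"jaw":1,"dx":1,"dy":1,"yaw":0.18}

```text
invalid input
```

Request:
drive_tool:
  increments:
    - {"jaw":1,"dx":0.25,"dy":0.25,"dz":0,"yaw":0.05}
    - {"jaw":1,"dx":0.5,"dy":0.5,"dz":0,"yaw":0.09}
    - {"jaw":1,"dx":0.75,"dy":0.75,"dz":0,"yaw":0.13}
    - {"jaw":1,"dx":1,"dy":1,"dz":0,"yaw":0.17}

```text
time: 1.0
position: [0.3522, -0.3959, 0.303]
eef_rot: [1.494, 1.57, -0.815]
wrist_force: [1.2, -0.2, -0.3]
grip_width: 0.999
```

Request:
drive_tool:
  increments:
    - {"jaw":1,"dx":0.25,"dy":0.25,"dz":0,"yaw":0.05}
    - {"jaw":1,"dx":0.5,"dy":0.5,"dz":0,"yaw":0.09}
    - {"jaw":1,"dx":0.75,"dy":0.75,"dz":0,"yaw":0.14}
    - {"jaw":1,"dx":1,"dy":1,"dz":0,"yaw":0.18}
    - {"jaw":1,"dx":1,"dy":1,"dz":0,"yaw":0.18}
    - {"jaw":1,"dx":1,"dy":1,"dz":0,"yaw":0.18}

```text
time: 1.75
position: [0.5524, -0.1953, 0.3025]
eef_rot: [-2.858, 1.57, 1.682]
wrist_force: [-0.2, -0.2, 0.0]
grip_width: 0.999
```

```bash
python3 - <<'E'
from h import *
s=get_state();print(s['time'],s['position'],s['eef_rot'],s['joints'])
W=cap('wrist','w1.png');print(W['origin'],W['attitude'])
E
```

```text
1.75 [ 0.55235463 -0.19530254  0.30253141] [-2.85781228  1.57033714  1.68166256] [-4.27563963e-01  9.26348162e-02  1.52915790e+00  3.94730036e-04
  1.52003541e+00 -2.54669901e-01]
[ 0.56719764 -0.11666057  0.385079  ] [-2.91019211e-01 -2.02119824e-04 -1.71977845e-01]
```

View pics/w1.png

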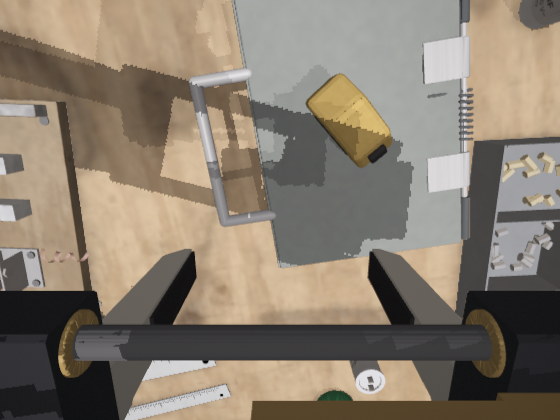

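```bash
python3 - <<'E'
from h import *
W=cams.capture('wrist');f=W['frame']
hsv=cv2.cvtColor(f,cv2.COLOR_BGR2HSV)
m=cv2.inRange(hsv,(15,140,60),(35,255,255)); m[230:]=0
m=cv2.morphologyEx(m,cv2.MORPH_CLOSE,np.ones((7,7)))
cs,_=cv2.findContours(m,cv2.RETR_EXTERNAL,cv2.CHAIN_APPROX_NONE); c=max(cs,key=cv2.contourArea)
print(cv2.contourArea(c),cv2.boundingRect(c))
for z in (.096,.125,.15,.157):
    p=np.array([onz(W,u,v,z)[:2] for u,v in c[:,0]],np.float32)
    r=cv2.minAreaRect(p*1000); print(z,r)
v=f.copy();cv2.drawContours(v,[c],-1,(0,0,255),1);crop({'frame':v},280,420,50,190,5,'w1c.png')
for z in[.092]:
    print([onz(W,*p,z).round(4) for p in[(197,85),(228,220),(236,0),(281,265),(466,240),(467,10)]])
E
```

```text
104.0 (323, 118, 27, 33)
0.096 ((611.3831176757812, -143.7239532470703), (10.16107177734375, 34.7799072265625), 31.464296340942383)
0.125 ((606.8753662109375, -141.13563537597656), (9.141620635986328, 31.290191650390625), 31.464569091796875)
0.15 ((602.9892578125, -138.90443420410156), (8.26270866394043, 28.2818660736084), 31.46409797668457)
0.157 ((601.9012451171875, -138.27963256835938), (8.016620635986328, 27.43954849243164), 31.464365005493164)
[array([ 0.5018, -0.0879,  0.092 ]), array([ 0.5014, -0.2053,  0.092 ]), array([ 0.5458, -0.0338,  0.092 ]), array([ 0.5413, -0.258 ,  0.092 ]), array([ 0.7149, -0.2625,  0.092 ]), array([ 0.7191, -0.071 ,  0.092 ])]
```

View pics/w1c.png

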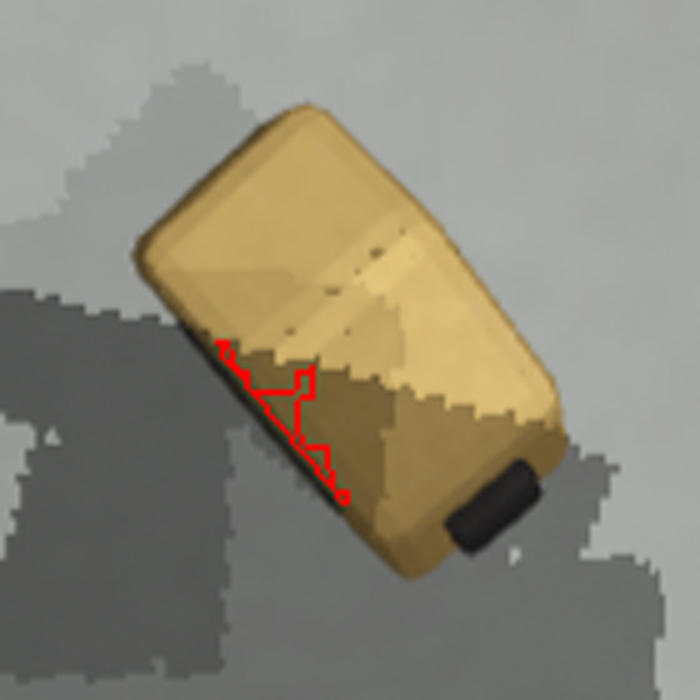

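```bash
python3 - <<'E'
from h import *
W=cams.capture('wrist')
g=lambda x,y,z:onz(W,280+x/5,50+y/5,z)[:2]
a,b,c=g(140,255,.15),g(310,105,.15),g(435,225,.155)
print(a,b,c,'thick',np.linalg.norm(b-a),np.degrees(np.arctan2(*(b-a)[::-1])),'long',np.degrees(np.arctan2(*(c-b)[::-1])))
for z in (.1,.11,.12,.13): 
    d,e=g(410,575,z),g(568,420,z);m1=(a+b)/2;m2=(d+e)/2
    print(z,d,e,np.linalg.norm(e-d),np.degrees(np.arctan2(*(e-d)[::-1])),'centre',(m1+m2)/2,'L',np.linalg.norm(m2-m1),np.degrees(np.arctan2(*(m2-m1)[::-1])))
E
```

```text
[ 0.58399357 -0.11708388] [ 0.60841017 -0.10267652] [ 0.62159147 -0.12009574] thick 0.028350354769492898 30.54332676222572 long -52.8848435080378
0.1 [ 0.62496253 -0.17560476] [ 0.65333644 -0.15457989] 0.03531464188622689 36.538196062270266 centre [ 0.61767568 -0.13748626] L 0.06994909696355986 -52.12187927573277
0.11 [ 0.62289501 -0.17361175] [ 0.65027357 -0.15332442] 0.03407581211763146 36.53819606227022 centre [ 0.61639308 -0.13667414] L 0.06709993403260059 -52.9992857288902
0.12 [ 0.62082749 -0.17161874] [ 0.64721069 -0.15206896] 0.032836982349036044 36.53819606227021 centre [ 0.61511048 -0.13586202] L 0.06426789946522382 -53.95426064591189
0.13 [ 0.61875996 -0.16962573] [ 0.64414782 -0.1508135 ] 0.031598152580440624 36.5381960622702 centre [ 0.61382788 -0.13504991] L 0.06145536127544779 -54.996957698194734
```

Request:
drive_tool:
  increments:
    - {"jaw":1,"dx":0.15,"dy":0.15,"dz":0,"yaw":0.055}
    - {"jaw":1,"dx":0.318,"dy":0.29,"dz":0,"yaw":0.11}
    - {"jaw":1,"dx":0.318,"dy":0.29,"dz":0,"yaw":0.165}
    - {"jaw":1,"dx":0.318,"dy":0.29,"dz":0,"yaw":0.22}
    - {"jaw":1,"dx":0.318,"dy":0.29,"dz":-0.05,"yaw":0.256}
    - {"jaw":1,"dx":0.318,"dy":0.29,"dz":-0.1,"yaw":0.256}
    - {"jaw":1,"dx":0.318,"dy":0.29,"dz":-0.1,"yaw":0.256}

```text
time: 2.78
position: [0.6138, -0.1401, 0.2814]
eef_rot: [-2.446, 1.569, 2.89]
wrist_force: [0.4, -0.3, 0.3]
grip_width: 1.0
```

```bash
python3 - <<'E'
from h import *
s=get_state();R=Ro.from_euler('xyz',s['eef_rot']).as_matrix()
print(s['time'],s['position'],R.round(3).tolist(),s['joints'],np.degrees(np.arctan2(R[1,1],R[0,1])))
W=cap('wrist','w2.png')
for z in (.096,.157): print(z,proj(W,np.r_[s['position'][:2],z]))
E
```

```text
2.775 [ 0.6137532  -0.14010834  0.28140652] [[-0.002, 0.812, 0.584], [0.001, 0.584, -0.812], [-1.0, -0.001, -0.002]] [-3.05796389e-01  2.21255853e-01  1.42553945e+00 -1.24055618e-04
  1.49707022e+00 -9.29575804e-01] 35.74053247518962
0.096 (np.float64(280.9144170965282), np.float64(209.32500443533277))
0.157 (np.float64(280.5595760489709), np.float64(235.75663891286507))
```

View pics/w2.png

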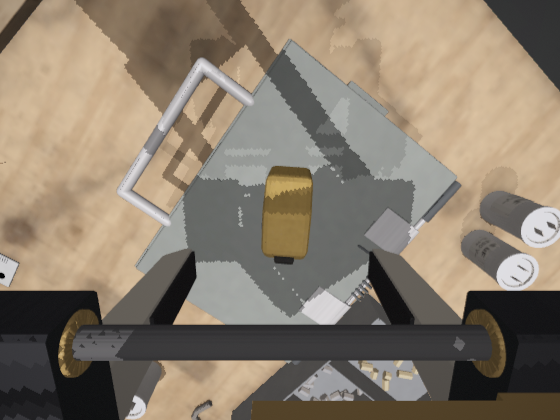

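Request:
drive_tool:
  increments:
    - {"jaw":1,"dx":0.018,"dy":0.012,"dz":-0.12,"yaw":-0.01}
    - {"jaw":1,"dx":0.018,"dy":0.012,"dz":-0.25,"yaw":-0.01}
    - {"jaw":1,"dx":0.018,"dy":0.012,"dz":-0.37,"yaw":-0.01}
    - {"jaw":1,"dx":0.018,"dy":0.012,"dz":-0.46,"yaw":-0.01}
    - {"jaw":0.5,"dx":0.018,"dy":0.012,"dz":-0.46,"yaw":-0.01}
    - {"jaw":0,"dx":0.018,"dy":0.012,"dz":-0.46,"yaw":-0.01}
    - {"jaw":-0.5,"dx":0.018,"dy":0.012,"dz":-0.46,"yaw":-0.01}
    - {"jaw":-1,"dx":0.018,"dy":0.012,"dz":-0.46,"yaw":-0.01}
    - {"jaw":-1,"dx":0.018,"dy":0.012,"dz":-0.46,"yaw":-0.01}
    - {"jaw":-1,"dx":0.018,"dy":0.012,"dz":-0.46,"yaw":-0.01}
  grip_force: 20

```text
time: 4.08
position: [0.6184, -0.1369, 0.1909]
eef_rot: [0.487, 1.571, -0.487]
wrist_force: [0.1, 0.8, 0.7]
grip_width: 0.405
```

```bash
python3 - <<'E'
from h import *
s=get_state();print(s['time'],s['position'],s['wrist_force'],s['grip_width'])
W=cap('wrist','w3.png')
E
```

```text
4.075 [ 0.61835822 -0.1369317   0.19088487] [0.1436388  0.83309631 0.67239557] 0.4054125850073534
```

View pics/w3.png

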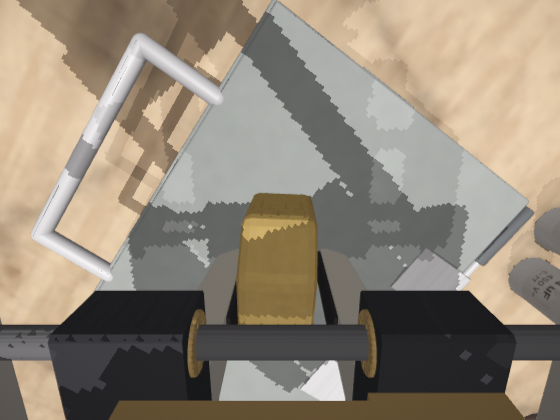

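Well centred, nearly closed (38 mm opening); finish closing.

Request:
drive_tool:
  increments:
    - {"jaw":-1,"dx":0,"dy":0,"dz":0,"yaw":0}
    - {"jaw":-1,"dx":0,"dy":0,"dz":0,"yaw":0}
    - {"jaw":-1,"dx":0,"dy":0,"dz":0,"yaw":0}
    - {"jaw":-1,"dx":0,"dy":0,"dz":0,"yaw":0}
  grip_force: 20

```text
time: 4.62
position: [0.6183, -0.137, 0.1908]
eef_rot: [-0.949, 1.571, -1.923]
wrist_force: [-1.3, 0.1, 2.2]
grip_width: 0.345
```

Request:
drive_tool:
  increments:
    - {"jaw":-1,"dx":0,"dy":0,"dz":0.1,"yaw":0}
    - {"jaw":-1,"dx":0,"dy":0,"dz":0.25,"yaw":0}
    - {"jaw":-1,"dx":-0.08,"dy":-0.12,"dz":0.4,"yaw":0}
    - {"jaw":-1,"dx":-0.2,"dy":-0.3,"dz":0.45,"yaw":0}
    - {"jaw":-1,"dx":-0.33,"dy":-0.52,"dz":0.45,"yaw":0}
    - {"jaw":-1,"dx":-0.46,"dy":-0.76,"dz":0.45,"yaw":0}
    - {"jaw":-1,"dx":-0.6,"dy":-1,"dz":0.45,"yaw":0}
    - {"jaw":-1,"dx":-0.69,"dy":-1,"dz":0.45,"yaw":0}
    - {"jaw":-1,"dx":-0.69,"dy":-1,"dz":0.45,"yaw":0}

```text
time: 5.75
position: [0.4795, -0.3376, 0.2818]
eef_rot: [0.547, 1.57, -0.43]
wrist_force: [1.2, 0.3, -2.0]
grip_width: 0.347
```

```bash
python3 - <<'E'
from h import *
s=get_state();print(s['time'],s['position'],s['wrist_force'],s['grip_width'],s['joints'])
cap('side','d1.png');cap('wrist','w4.png')
E
```

```text
5.75 [ 0.47949689 -0.33760948  0.28177858] [ 1.1752728   0.28078596 -2.01661819] 0.34745837721588146 [-7.00976701e-01  1.03588506e-01  1.55536889e+00  1.81376989e-04
  1.48198620e+00 -1.29534257e+00]
```

View pics/d1.png

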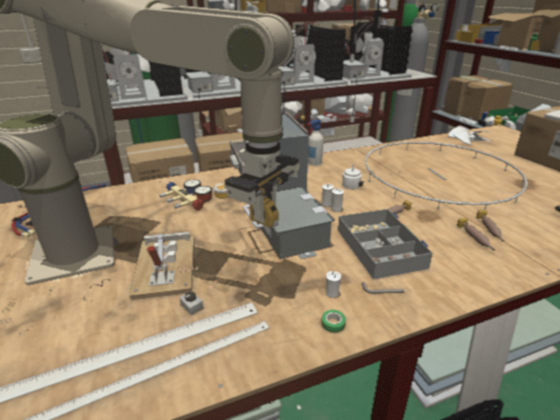

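View pics/w4.png

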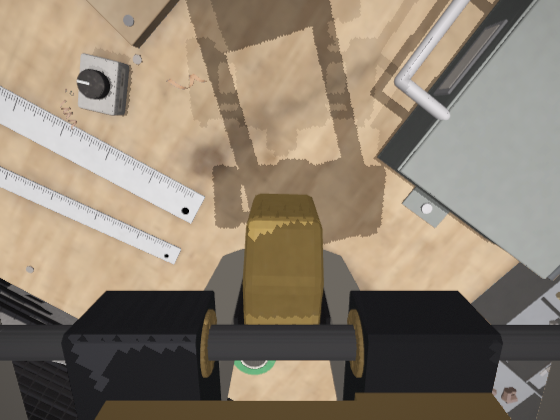

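```bash
python3 - <<'E'
from h import *
W=cams.capture('wrist');D=cams.capture('side')
for p in[(203,205),(178,260),(255,362),(443,208)]: print(p,onz(W,*p,0))
for p in [(256,311),(334,320),(333,290)]: print('D',onz(D,*p,0))
E
```

```text
(203, 205) [ 0.4225605  -0.40551902  0.        ]
(178, 260) [ 0.43234523 -0.48014316  0.        ]
(255, 362) [ 5.85910243e-01 -5.50787650e-01 -5.55111512e-17]
(443, 208) [ 0.64689382 -0.25716492  0.        ]
D [ 0.41786382 -0.42601454  0.        ]
D [ 0.57609561 -0.52245825  0.        ]
D [ 0.62310263 -0.43076698  0.        ]
```

Request:
drive_tool:
  increments:
    - {"jaw":-1,"dx":0.06,"dy":-0.13,"dz":-0.1,"yaw":0}
    - {"jaw":-1,"dx":0.13,"dy":-0.26,"dz":-0.3,"yaw":0}
    - {"jaw":-1,"dx":0.13,"dy":-0.26,"dz":-0.5,"yaw":0}
    - {"jaw":-1,"dx":0.13,"dy":-0.26,"dz":-0.7,"yaw":0}
    - {"jaw":-1,"dx":0.13,"dy":-0.26,"dz":-0.82,"yaw":0}
    - {"jaw":-1,"dx":0.13,"dy":-0.26,"dz":-0.88,"yaw":0}
    - {"jaw":-1,"dx":0.13,"dy":-0.26,"dz":-0.9,"yaw":0}
    - {"jaw":-1,"dx":0.13,"dy":-0.26,"dz":-0.9,"yaw":0}

```text
time: 6.95
position: [0.5071, -0.3892, 0.1018]
eef_rot: [0.243, 1.569, -0.731]
wrist_force: [-0.2, 0.1, -1.8]
grip_width: 0.346
```

Request:
drive_tool:
  increments:
    - {"jaw":-1,"dx":0,"dy":0,"dz":-0.015,"yaw":0}
    - {"jaw":-1,"dx":0,"dy":0,"dz":-0.025,"yaw":0}
    - {"jaw":-1,"dx":0,"dy":0,"dz":-0.03,"yaw":0}
    - {"jaw":-1,"dx":0,"dy":0,"dz":-0.03,"yaw":0}

```text
time: 7.45
position: [0.5064, -0.3891, 0.0949]
eef_rot: [0.215, 1.57, -0.759]
wrist_force: [-0.2, -0.4, -1.4]
grip_width: 0.348
```

Request:
drive_tool:
  increments:
    - {"jaw":-1,"dx":0,"dy":0,"dz":-0.005,"yaw":0}
    - {"jaw":-1,"dx":0,"dy":0,"dz":-0.005,"yaw":0}

```text
time: 7.7
position: [0.5065, -0.3891, 0.0949]
eef_rot: [-0.093, 1.57, -1.067]
wrist_force: [-3.3, 2.3, 6.7]
grip_width: 0.344
```

```bash
python3 - <<'E'
from h import *
s=get_state();print(s['time'],s['position'],s['wrist_force'],s['grip_width'])
D=cams.capture('side'); crop(D,210,370,200,340,5,'d2.png')
E
```

```text
7.7 [ 0.50646035 -0.38910216  0.09489309] [-3.25017128  2.26179281  6.67993777] 0.344393407752731
```

View pics/d2.png

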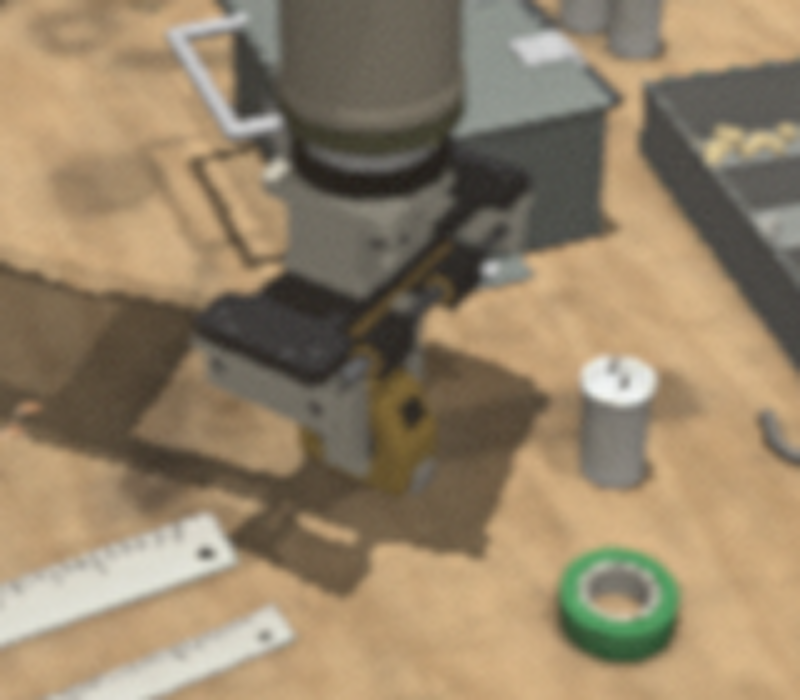

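Request:
drive_tool:
  increments:
    - {"jaw":-0.2,"dx":0,"dy":0,"dz":0,"yaw":0}
    - {"jaw":0.1,"dx":0,"dy":0,"dz":0,"yaw":0}
    - {"jaw":0.3,"dx":0,"dy":0,"dz":0,"yaw":0}
    - {"jaw":0.4,"dx":0,"dy":0,"dz":0,"yaw":0}
    - {"jaw":0.4,"dx":0,"dy":0,"dz":0.0,"yaw":0}
    - {"jaw":0.4,"dx":0,"dy":0,"dz":0.1,"yaw":0}
    - {"jaw":0.4,"dx":0,"dy":0,"dz":0.3,"yaw":0}
    - {"jaw":0.4,"dx":0,"dy":0,"dz":0.55,"yaw":0}
    - {"jaw":0.4,"dx":0,"dy":0,"dz":0.75,"yaw":0}

```text
time: 8.88
position: [0.5067, -0.3893, 0.248]
eef_rot: [0.235, 1.567, -0.74]
wrist_force: [-0.4, -0.1, 0.4]
grip_width: 0.702
```

```bash
python3 - <<'E'
from h import *
s=get_state();print(s['time'],s['position'],s['wrist_force'],s['grip_width'],s['joints'])
cap('side','d3.png'); cap('wrist','w5.png')
E
```

```text
8.875 [ 0.50672724 -0.38929131  0.24796476] [-0.37323344 -0.14490787  0.39079644] 0.7020060580853253 [-7.35281475e-01  2.61319357e-01  1.44045564e+00 -1.44414682e-05
  1.43650560e+00 -1.33166003e+00]
```

View pics/d3.png

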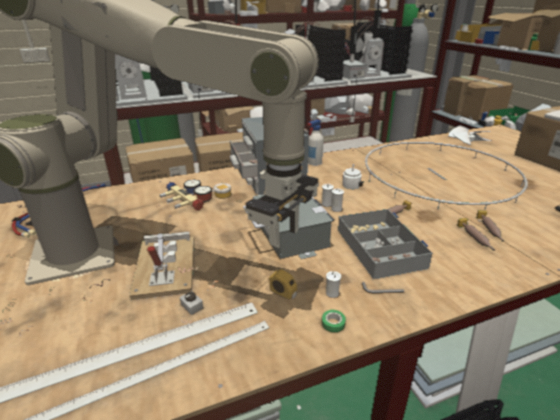

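View pics/w5.png

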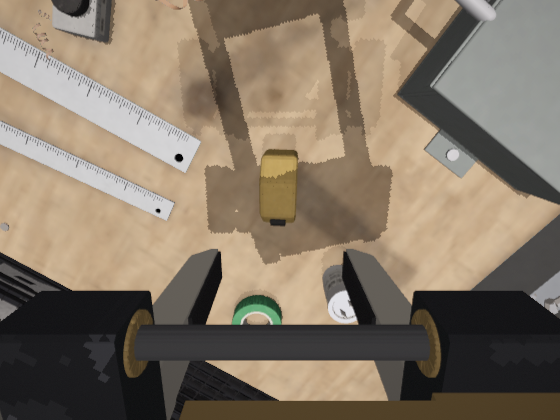

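Request:
drive_tool:
  increments:
    - {"jaw":0.2,"dx":0,"dy":0.2,"dz":0.02,"yaw":-0.04}
    - {"jaw":0,"dx":0,"dy":0.45,"dz":0.02,"yaw":-0.08}
    - {"jaw":-0.2,"dx":-0.01,"dy":0.7,"dz":0.02,"yaw":-0.12}
    - {"jaw":-0.4,"dx":-0.02,"dy":0.9,"dz":0.02,"yaw":-0.16}
    - {"jaw":-0.4,"dx":-0.03,"dy":1,"dz":0.02,"yaw":-0.189}
    - {"jaw":-0.4,"dx":-0.03,"dy":1,"dz":0.02,"yaw":-0.189}
    - {"jaw":-0.4,"dx":-0.03,"dy":1,"dz":0.02,"yaw":-0.189}

```text
time: 9.85
position: [0.5004, -0.1896, 0.2482]
eef_rot: [0.666, 1.57, -0.901]
wrist_force: [0.4, -0.6, 0.2]
grip_width: 0.303
```

```bash
python3 - <<'E'
from h import *
s=get_state();R=Ro.from_euler('xyz',s['eef_rot']).as_matrix();print(s['time'],s['position'],np.degrees(np.arctan2(R[1,1],R[0,1])),s['grip_width'],s['joints'])
W=cap('wrist','w6.png')
E
```

```text
9.85 [ 0.50041376 -0.18955624  0.24816774] 0.2539078425343267 0.30328082128368533 [-4.57733614e-01 -1.34938253e-02  1.73807362e+00 -3.50842170e-04
  1.41628206e+00 -4.62111115e-01]
```

View pics/w6.png

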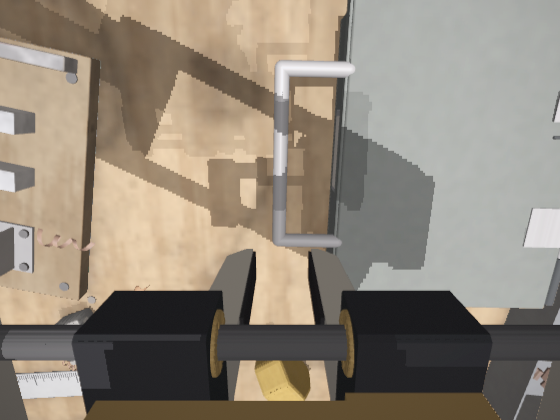

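```bash
python3 - <<'E'
from h import *
W=cams.capture('wrist')
for p in[(282.5,69),(280.5,240),(281.5,155),(350,0),(333,302)]: print(p,onz(W,*p,.092).round(4))
E
```

```text
(282.5, 69) [ 0.5017 -0.0851  0.092 ]
(280.5, 240) [ 0.5009 -0.2051  0.092 ]
(281.5, 155) [ 0.5013 -0.1411  0.092 ]
(350, 0) [ 0.5434 -0.0452  0.092 ]
(333, 302) [ 0.5431 -0.2582  0.092 ]
```

Request:
drive_tool:
  increments:
    - {"jaw":-0.4,"dx":0.005,"dy":0.1,"dz":0,"yaw":0}
    - {"jaw":-0.4,"dx":0.005,"dy":0.218,"dz":-0.05,"yaw":0}
    - {"jaw":-0.4,"dx":0.005,"dy":0.218,"dz":-0.15,"yaw":0}
    - {"jaw":-0.4,"dx":0.005,"dy":0.218,"dz":-0.25,"yaw":0}
    - {"jaw":-0.4,"dx":0.005,"dy":0.218,"dz":-0.35,"yaw":0}
    - {"jaw":-0.4,"dx":0.005,"dy":0.218,"dz":-0.456,"yaw":0}
    - {"jaw":-0.4,"dx":0.005,"dy":0.218,"dz":-0.456,"yaw":0}
    - {"jaw":-0.4,"dx":0.005,"dy":0.218,"dz":-0.456,"yaw":0}

```text
time: 10.95
position: [0.5017, -0.1452, 0.1573]
eef_rot: [1.336, 1.57, -0.232]
wrist_force: [0.1, 0.1, 0.3]
grip_width: 0.298
```

```bash
python3 - <<'E'
from h import *
s=get_state();print(s['time'],s['position'],s['wrist_force'],s['grip_width'])
W=cap('wrist','w7.png')
E
```

```text
10.95 [ 0.50167365 -0.145236    0.15730901] [0.14870022 0.0606099  0.26348691] 0.2982298342819022
```

View pics/w7.png

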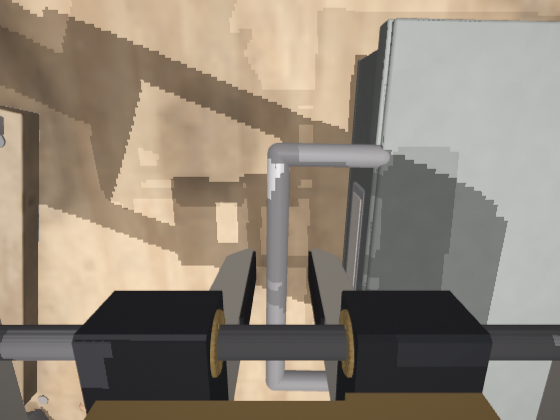

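Request:
drive_tool:
  increments:
    - {"jaw":-0.7,"dx":0,"dy":0,"dz":0,"yaw":0}
    - {"jaw":-1,"dx":0,"dy":0,"dz":0,"yaw":0}
    - {"jaw":-1,"dx":0,"dy":0,"dz":0,"yaw":0}
    - {"jaw":-1,"dx":0,"dy":0,"dz":0,"yaw":0}
    - {"jaw":-1,"dx":0,"dy":0,"dz":0,"yaw":0}
  grip_force: 25

```text
time: 11.62
position: [0.4995, -0.1455, 0.1564]
eef_rot: [-1.603, 1.566, 3.112]
wrist_force: [-10.7, -0.8, 6.7]
grip_width: 0.099
```

```bash
python3 - <<'E'
from h import *
s=get_state();print(s['time'],s['position'],s['wrist_force'],s['grip_width'])
W=cap('wrist','w8.png');S=cams.capture('side');crop(S,210,370,160,280,5,'d8.png')
# arc plan relative to shut
for t in np.arange(0,1.16,.1): print(t.round(2),(.215*(1-np.cos(t))/.2).round(3),(.215*np.sin(t)/.2).round(3))
E
```

```text
11.625 [ 0.49953962 -0.14551451  0.1564093 ] [-10.65042938  -0.84849336   6.72330096] 0.09861405409997116
0.0 0.0 0.0
0.1 0.005 0.107
0.2 0.021 0.214
0.3 0.048 0.318
0.4 0.085 0.419
0.5 0.132 0.515
0.6 0.188 0.607
0.7 0.253 0.693
0.8 0.326 0.771
0.9 0.407 0.842
1.0 0.494 0.905
1.1 0.587 0.958
```

View pics/d8.png

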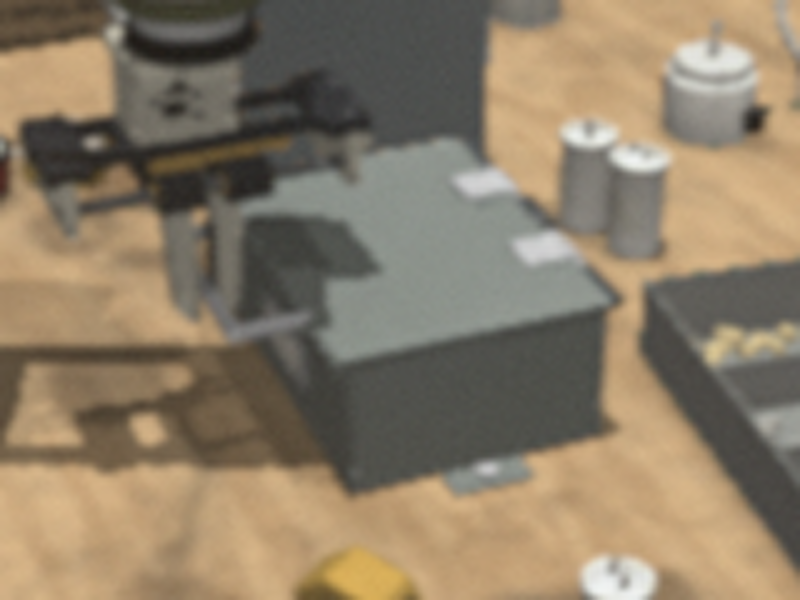

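View pics/w8.png

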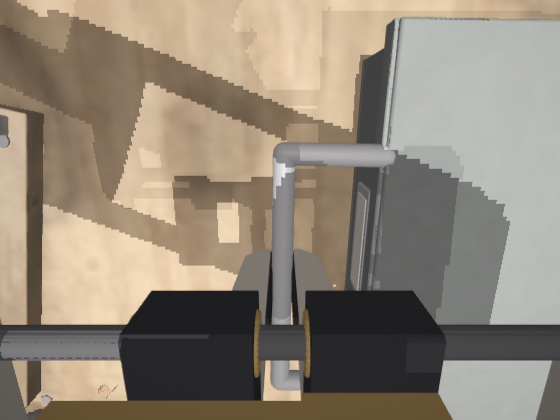

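Request:
drive_tool:
  increments:
    - {"jaw":-1,"dx":-0.01,"dy":0,"dz":0.02,"yaw":0}
    - {"jaw":-1,"dx":-0.008,"dy":0,"dz":0.06,"yaw":0}
    - {"jaw":-1,"dx":-0.006,"dy":0,"dz":0.107,"yaw":0}
    - {"jaw":-1,"dx":0.001,"dy":0,"dz":0.161,"yaw":0}
    - {"jaw":-1,"dx":0.01,"dy":0,"dz":0.214,"yaw":0}
    - {"jaw":-1,"dx":0.022,"dy":0,"dz":0.266,"yaw":0}
    - {"jaw":-1,"dx":0.037,"dy":0,"dz":0.318,"yaw":0}
    - {"jaw":-1,"dx":0.055,"dy":0,"dz":0.369,"yaw":0}
    - {"jaw":-1,"dx":0.074,"dy":0,"dz":0.419,"yaw":0}
    - {"jaw":-1,"dx":0.074,"dy":0,"dz":0.419,"yaw":0}

```text
time: 12.98
position: [0.5158, -0.1457, 0.2417]
eef_rot: [-1.088, 1.569, -2.656]
wrist_force: [-7.9, -3.2, 1.8]
grip_width: 0.1
```

```bash
python3 - <<'E'
from h import *
s=get_state();print(s['time'],s['position'],s['wrist_force'],s['torque'],s['grip_width'])
W=cap('wrist','w9.png');S=cams.capture('side');crop(S,210,370,140,270,5,'d9.png')
E
```

```text
12.975 [ 0.51576373 -0.14569143  0.24167961] [-7.87917144 -3.24174248  1.75884541] [-0.70603464  1.39852627 -0.06878682] 0.10023875760586151
```

View pics/d9.png

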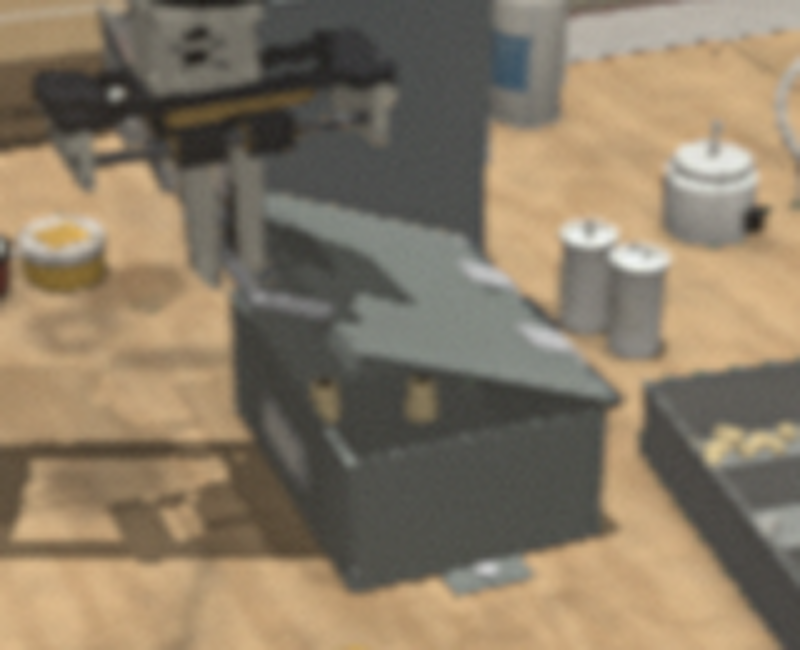

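View pics/w9.png

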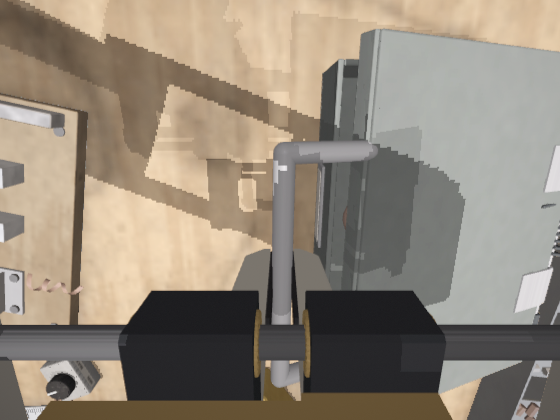

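Request:
drive_tool:
  increments:
    - {"jaw":-1,"dx":0.015,"dy":0,"dz":0.0455,"yaw":0}
    - {"jaw":-1,"dx":0.04,"dy":0,"dz":0.0935,"yaw":0}
    - {"jaw":-1,"dx":0.067,"dy":0,"dz":0.14,"yaw":0}
    - {"jaw":-1,"dx":0.0965,"dy":0,"dz":0.185,"yaw":0}
    - {"jaw":-1,"dx":0.1275,"dy":0,"dz":0.2285,"yaw":0}
    - {"jaw":-1,"dx":0.1615,"dy":0,"dz":0.2705,"yaw":0}
    - {"jaw":-1,"dx":0.197,"dy":0,"dz":0.311,"yaw":0}
    - {"jaw":-1,"dx":0.2345,"dy":0,"dz":0.349,"yaw":0}
    - {"jaw":-1,"dx":0.274,"dy":0,"dz":0.3855,"yaw":0}
    - {"jaw":-1,"dx":0.274,"dy":0,"dz":0.3855,"yaw":0}
    - {"jaw":-1,"dx":0.274,"dy":0,"dz":0.3855,"yaw":0}

```text
time: 14.45
position: [0.5704, -0.1463, 0.3204]
eef_rot: [0.007, 1.568, -1.562]
wrist_force: [-12.4, -5.2, 13.9]
grip_width: 0.1
```

```bash
python3 - <<'E'
from h import *
s=get_state();print(s['time'],s['position'],s['wrist_force'],s['torque'],s['grip_width'])
S=cams.capture('side');crop(S,210,370,120,270,5,'d10.png')
E
```

```text
14.45 [ 0.57039662 -0.14633985  0.32043419] [-12.36309932  -5.15323641  13.91012208] [-0.92014554  2.26935305 -0.08533856] 0.10008844945022984
```

View pics/d10.png

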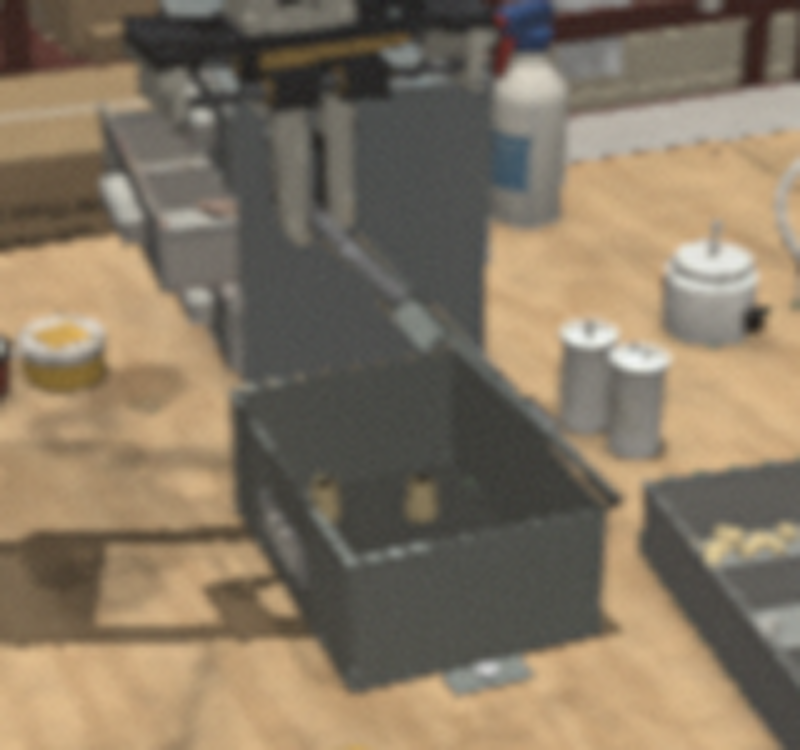

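```bash
python3 - <<'E'
import numpy as np
from scipy.optimize import least_squares
P=np.array([(.4995,.1564),(.5158,.2417),(.5704,.3204)])
f=lambda q:np.hypot(q[0]-P[:,0],P[:,1]-q[1])-.215
r=least_squares(f,[.714,.157]);h,c=r.x;print(r.x,r.fun)
print(np.arctan2(P[:,1]-c,h-P[:,0]))
cx,cz=.5713,.3182
for t in (.85,.9,.95,1,1.05,1.1,1.12,.82): print(t,((h-.215*np.cos(t)-cx)/.2).round(3),((c+.215*np.sin(t)-cz)/.2).round(3))
E
```

```text
[0.71463631 0.16073961] [ 0.00018007 -0.00031311  0.00016401]
[-0.02016873  0.38667297  0.83610898]
0.85 0.007 0.02
0.9 0.048 0.055
0.95 0.091 0.087
1 0.136 0.117
1.05 0.182 0.145
1.1 0.229 0.171
1.12 0.248 0.18
0.82 -0.017 -0.001
```

Request:
drive_tool:
  increments:
    - {"jaw":-1,"dx":0.01,"dy":0,"dz":0.018,"yaw":0}
    - {"jaw":-1,"dx":0.048,"dy":0,"dz":0.053,"yaw":0}
    - {"jaw":-1,"dx":0.091,"dy":0,"dz":0.085,"yaw":0}
    - {"jaw":-1,"dx":0.136,"dy":0,"dz":0.115,"yaw":0}
    - {"jaw":-1,"dx":0.182,"dy":0,"dz":0.143,"yaw":0}
    - {"jaw":-1,"dx":0.229,"dy":0,"dz":0.169,"yaw":0}
    - {"jaw":-1,"dx":0.258,"dy":0,"dz":0.183,"yaw":0}
    - {"jaw":-1,"dx":0.258,"dy":0,"dz":0.183,"yaw":0}
    - {"jaw":-1,"dx":0.258,"dy":0,"dz":0.183,"yaw":0}
    - {"jaw":-1,"dx":0.258,"dy":0,"dz":0.183,"yaw":0}

```text
time: 15.75
position: [0.6229, -0.1463, 0.3555]
eef_rot: [0.805, 1.568, -0.764]
wrist_force: [-1.5, -6.2, 1.3]
grip_width: 0.098
```

```bash
python3 - <<'E'
from h import *
s=get_state();print(s['time'],s['position'],s['wrist_force'],s['torque'],s['grip_width'])
S=cams.capture('side');crop(S,210,370,120,270,5,'d11.png');W=cap('wrist','w11.png')
E
```

```text
15.75 [ 0.62289199 -0.14626724  0.35553886] [-1.52925773 -6.23100455  1.2723806 ] [-1.06892373  0.26247281 -0.04050951] 0.09789045311061491
```

View pics/d11.png

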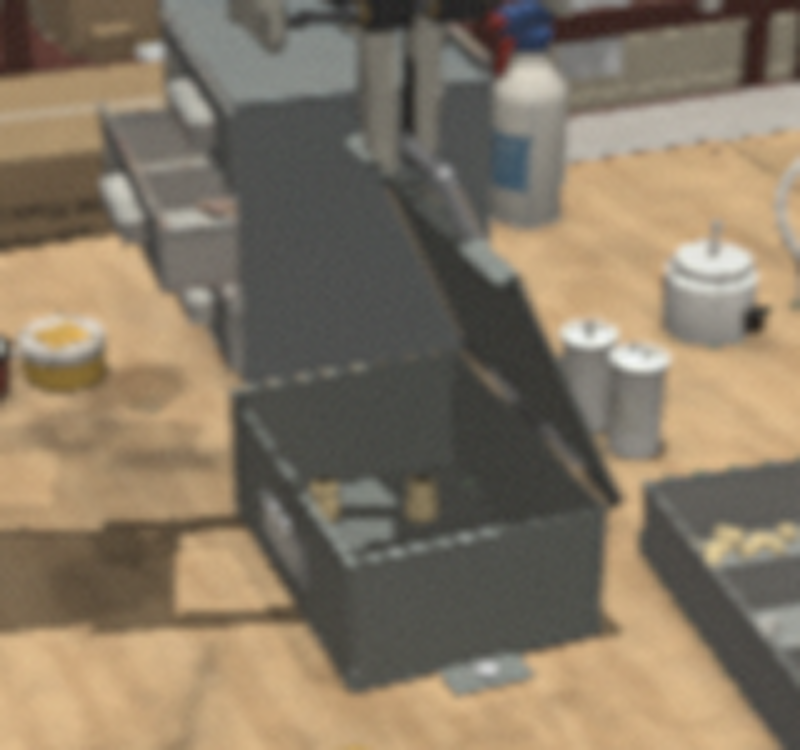

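View pics/w11.png

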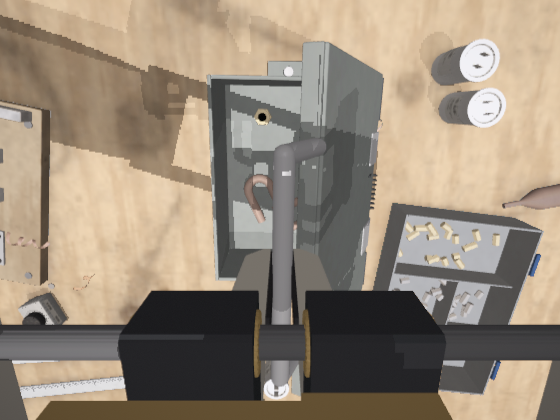

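```bash
cat > ang.py <<'E'
from h import *
def ony(c,u,v,y):
    d=ray(c,u,v);o=c['origin'];return o+d*(y-o[1])/d[1]
def ang(c,p,y=-.261):
    q=ony(c,*p,y); return q, np.arctan2(q[2]-.094,.7143-q[0])
E
python3 - <<'E'
from ang import *
D=cams.capture('side')
print(ang(D,(210+517/5,120+277/5)), ony(D,210+615/5,120+500/5,-.261))
P=np.array([(.4995,.1564),(.5158,.2417),(.5704,.3204),(.6229,.3555)])
from scipy.optimize import least_squares
f=lambda q:np.hypot(q[0]-P[:,0],P[:,1]-q[1])-.215
r=least_squares(f,[.714,.157]);h,c=r.x;print(r.x,r.fun,np.arctan2(P[:,1]-c,h-P[:,0]))
cx,cz=.6229,.3548
for t in (1.1,1.05,1.0,.95,.9,.86,.825): print(t,((h-.215*np.cos(t)-cx)/.2).round(3),((c+.215*np.sin(t)-cz)/.2).round(3))
E
```

```text
(array([ 0.64111058, -0.261     ,  0.2452451 ]), np.float64(1.1201011771009144)) [ 0.70878348 -0.261       0.09358484]
[0.71469226 0.16095449] [ 2.40450479e-04 -3.42208200e-04  4.21491901e-05  1.13396733e-04] [-0.0211616   0.38564757  0.83524609  1.12993823]
1.1 -0.029 -0.011
1.05 -0.076 -0.037
1.0 -0.122 -0.065
0.95 -0.166 -0.095
0.9 -0.209 -0.127
0.86 -0.242 -0.155
0.825 -0.27 -0.18
```

Request:
drive_tool:
  increments:
    - {"jaw":-1,"dx":-0.03,"dy":0,"dz":-0.011,"yaw":0}
    - {"jaw":-1,"dx":-0.076,"dy":0,"dz":-0.037,"yaw":0}
    - {"jaw":-1,"dx":-0.122,"dy":0,"dz":-0.065,"yaw":0}
    - {"jaw":-1,"dx":-0.166,"dy":0,"dz":-0.095,"yaw":0}
    - {"jaw":-1,"dx":-0.209,"dy":0,"dz":-0.127,"yaw":0}
    - {"jaw":-1,"dx":-0.242,"dy":0,"dz":-0.155,"yaw":0}
    - {"jaw":-1,"dx":-0.27,"dy":0,"dz":-0.18,"yaw":0}
    - {"jaw":-1,"dx":-0.27,"dy":0,"dz":-0.18,"yaw":0}
    - {"jaw":-1,"dx":-0.27,"dy":0,"dz":-0.18,"yaw":0}
    - {"jaw":-1,"dx":-0.27,"dy":0,"dz":-0.18,"yaw":0}
    - {"jaw":-1,"dx":-0.27,"dy":0,"dz":-0.18,"yaw":0}

```text
time: 17.27
position: [0.5687, -0.1452, 0.3182]
eef_rot: [2.912, 1.571, 1.344]
wrist_force: [-3.5, -1.2, 4.1]
grip_width: 0.101
```

```bash
python3 - <<'E'
from h import *
s=get_state();print(s['time'],s['position'],s['wrist_force'],s['torque'],s['grip_width'],s['dq'])
p=s['position'];print([np.arctan2(p[2]-c,.7147-p[0]) for c in(.157,.161)])
S=cams.capture('side');crop(S,210,370,120,270,5,'d12.png');W=cap('wrist','w12.png');cap('scene','s12.png')
E
```

```text
17.275 [ 0.56866403 -0.14515714  0.31822014] [-3.53468427 -1.23523867  4.05704855] [-0.16840488  0.43486377 -0.03138799] 0.1013211864306378 [ 0.00021174 -0.00190124  0.00311322  0.00100166 -0.00242712 -0.00035163]
[np.float64(0.8347766060827607), np.float64(0.822261739074268)]
```

View pics/d12.png

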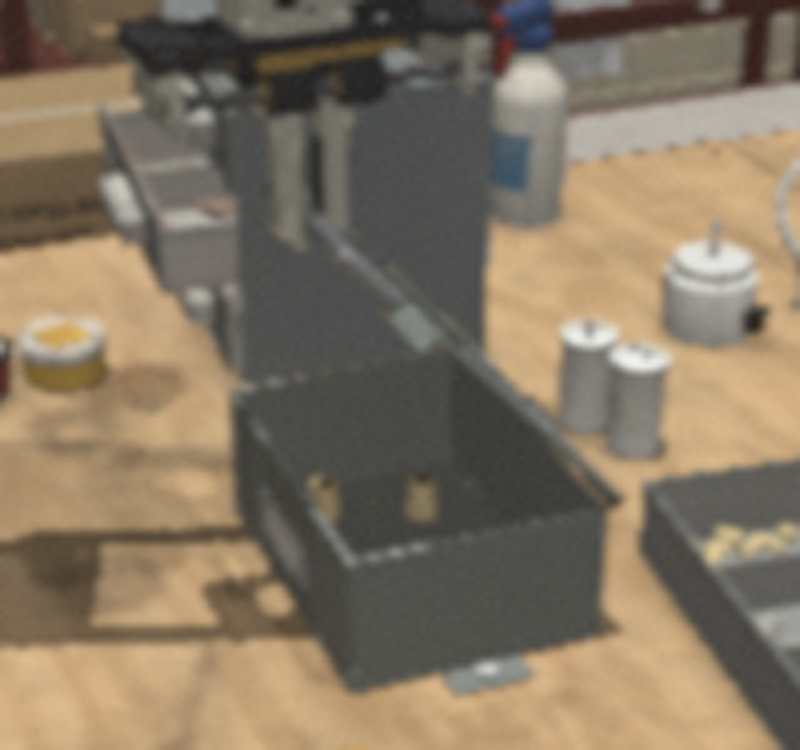

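View pics/w12.png

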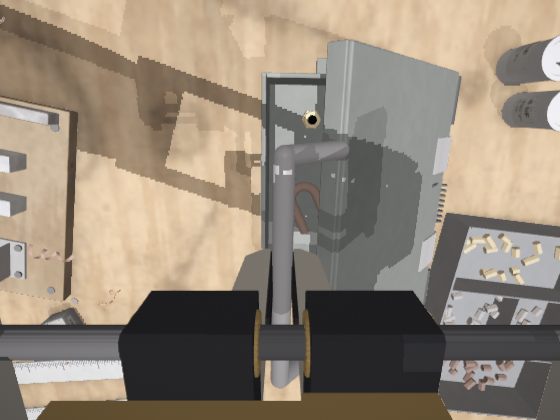

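View pics/s12.png

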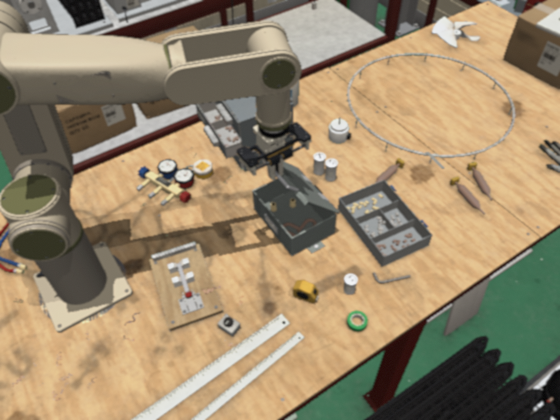

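```bash
python3 - <<'E'
from ang import *
D=cams.capture('side')
print(ang(D,(210+440/5,120+348/5)))
# predicted pixel in crop for angles
for t in (.78,.825,.87):
    print(t,[(5*(a-b)).round() for a,b in zip(proj(D,np.array([.7143-.174*np.cos(t),-.261,.094+.174*np.sin(t)])),(210,120))])
s=get_state();print(s['position'],s['wrist_force'],s['time']); job.sign_off()
E
```

```text
(array([ 0.59777002, -0.261     ,  0.21237572]), np.float64(0.7932553705581222))
0.78 [np.float64(427.0), np.float64(344.0)]
0.825 [np.float64(438.0), np.float64(332.0)]
0.87 [np.float64(448.0), np.float64(321.0)]
[ 0.56855761 -0.14513834  0.31811065] [-3.16157392 -1.08308346  4.0501319 ] 17.475
the job is handed in; nothing more can be done
```

The job is done and handed in at 17.5 s of the 64 s allowed.

- **Tape measure:** I lifted it off the shut lid and stood it upright on the bench at about (0.51, -0.39). The later pictures show it upright and clear of the bin.
- **Lid:** I gripped the handle and raised it to about 1.13 rad by the handle arc (1.12 by camera). That is past the 1.00 balance point and short of the 1.45 stop. I then brought it back down and am still holding it below the balance point.
- **Final angle:** The handle arc gives 0.82–0.83 rad, about 10 degrees below balance. A rougher check on the lid's corner in the side camera gave about 0.79 rad, about 12 degrees below. That corner was blurred, so I trusted the arc figure, but the two differ by about 2 degrees.
- **Hold:** The grip was firm and the arm was still at the last check. The wrist force was about 5 N when handed in. The largest I saw at the end of a move was about 19 N, against the 120 N limit.
- **Bystanders:** I did not touch the flux tin or the capacitor. Both looked to be where they started in the last scene picture; I did not measure them again.

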